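Show the inside of a turned bamboo tumbler to the inspection camera

ROBOT

A 6-joint arm with a two-finger parallel gripper is mounted at the origin on the work surface. World frame = base frame: x ahead of the robot, y to its left, z up, the work surface at z = 0. Lengths are in m, angles in rad, forces in N, time in s.
With the tool pointing down it reaches from about 0.35 to 0.85 m from the base axis. Payload 8.1 kg.
Tool frame: the origin (TCP) lies between the finger pads, 19 mm behind the fingertips; this is the grasp point; z points along the fingers, y is the direction in which the jaws open and shut (so a half turn about z gives the same grasp; the last joint's range is limited). The gripper opens to 93 mm and grips with 3 to 60 N. Pads are 15 mm wide; open, the fingers measure 128 mm over their backs; the gripper's body (75 mm by 188 mm) begins 65 mm behind the grasp point.
Start: joints at [-0.085, 0.13, 1.488, -0, 1.523, -0.085], TCP at [0.6, 0, 0.237] pointing down, gripper open.
Joint ranges: [-2.96, 2.96], [-0.89, 2.26], [0.02, 2.5], [-1.34, 4.48], [0, 2.73], [-2.66, 2.66]. Speed limits (rad/s): [2.39, 2.39, 2.79, 3.14, 3.14, 3.14].

INTERFACE

Orientations are given as a rotation vector (axis times angle).
In Python, from plant import * gives the robot as it stands.
- The arm moves only by the tool apply_moves, never from a script. Its argument "commands" is one flat list of numbers, 7 for each row, row after row: the shift along the world's x, y, z in cm, then the turn, a rotation vector about the world's x, y, z in rad, then the finger opening in cm, from 0 to 9.3. A call has 1 to 8 rows; each row shifts and turns the pose as measured when the row begins; what a row does not reach is not made up. A row lasts 1/8 s, in which the tool goes at most 62.5 mm and 10.7 degrees, less where a joint would pass 70% of its speed; a pose out of reach is approached as far as the arm can. A call with a gripper value outside its range is refused whole. The fingers move at their own pace and stop on an object; "squeeze" is the grip in N (left out, the last holds). Time passes only in rows, so rows that do not move let the fingers close. It gives the time, the measured TCP pose, the force and the opening at its end, in the units of the state.
- read_state(): the state, without advancing time (a new reading comes with each control period).
- read_camera(name): name is "scene" or "side" or "wrist"; returns (picture, depth): 400x640x3 uint8, blue, green, red; 400x640 float32, m along the optical axis (not along the pixel's ray), 0 where there is no reading.
- camera_model(name): a dict with "intrinsics" (3x3 intrinsics, pixels), "dist_coeffs" ([k1, k2, p1, p2, k3] as OpenCV has them; the pictures are not rectified), "R" (3x3) and "t" (3): a world point X has camera coordinates R X + t. Camera axes: x right, y down, z forward; pixel columns grow to the right and rows downward; lengths in m; the calibration is good to about 2 mm. A picture is of the moment at which its call begins: read the wrist's pose just before it. camera_model takes no time and is no camera call; for the wrist camera it gives the pose at the moment of the call.
- close_job(): hands the job in, once; it reports no verdict.
Trained networks look in the newest picture that a camera, given by its name, has taken for a name from the list of things; names that differ only in an ending like _2 or _b are one class to them, and where a whole thing is asked for, a point or a joint stands for the part that bears it (a point fixed in the world has none). Each returns a list of dicts, best first, with "conf" (0 to 1); they miss things now and then, are a little off and sometimes report something else, mostly with a low value. They report only what shows in the picture. A call takes as long as a camera call. They do not tell look-alikes from the thing itself.
- find_in(query, camera): "point" ([x, y, z] in m, in the coordinates of the camera as it stood for that picture, good to about 4 mm: the middle of the surface that is visible of it).
- cut_out(query, camera): "mask" (400x640 bool, what is visible of it).
- spot_point(query, camera): "point" ([x, y, z] in m, in the coordinates of the camera as it stood for that picture, good to about 4 mm: a listed point, or the origin of a listed thing).
The state is a dict: "t": time; "q": joint angles; "dq": joint speeds; "joint_torque": joint torques, N m; "tool_pos": TCP position; "orientation": TCP orientation; "force": force on the tool from outside, world axes, zero at the start; "wrist_torque": the same for the moment, N m; "opening": finger opening in m.
Only numpy, scipy, OpenCV 4.12 (cv2) and the standard library are available. Lean on these libraries where they do the work, as an engineer would, in place of code of your own. Each camera call takes 0.05 s, during which the arm holds its last target. There are 200 camera calls.

TASK

Take the short bamboo tumbler out of the notched rack and hold it up to the inspection camera so that the lens looks straight into its open mouth: the tumbler in line with the lens, its rim square to it and about 100 mm in front of it, your fingers on the outside and out of the camera's view. Finish while holding it there, still and in the gripper alone; do not bump the camera or its stand, and leave the two tall tumblers, the whetstone and the knife where they lie.

Things in the scene. Friction and masses are not known exactly. Their poses are not given: they have to be found in the camera images.
- rack: fixed wooden rack, 50 mm high: two parallel rails 12 mm thick, 350 mm long, centre lines 64 mm apart (52 mm free between them, down to the bench), an end board 100 x 12 x 50 mm across each end. Each rail has three notches 44 mm wide, 16 mm deep. Origin: centre, on the bench; y along the rails, x along the lying tumblers, z up. Places at y = -120, 0, 120 mm, one tumbler across the rails at each.
- short_tumbler: straight bamboo cup, 60 mm outside diameter, 95 mm long (the others 150), wall 3 mm, 50 to 100 g, one end open and lacquered dark inside, the other closed. Lies level in any one of the rack's three places, mouth away from the robot, axis 70 mm above the bench. Origin: on its axis at half its length (balance point 10 mm nearer the closed end); x along its axis to the mouth.
- short_tumbler_mouth (a point): centre of the short tumbler's open rim, 47.5 mm from its origin along its x; axes as the tumbler's.
- tall_tumbler_a: bystander: like the short tumbler but 150 mm long, in another place of the rack. Origin on its axis at half its length, x towards its mouth.
- tall_tumbler_b: bystander: the second tall tumbler, as the first.
- stand: fixed column stand of the camera: grey base plate 200 x 150 x 18 mm, steel column 20 mm thick and about 420 mm high. Origin: on the bench under the middle of the plate's front edge (the side to which the camera looks); the plate reaches 200 mm from it along x, the column stands at x = 150 mm. Its place and turn and the camera's height and tilt differ from run to run.
- lens (a point): centre of the inspection camera's front glass, inside a ring light of 82 mm diameter, whose face is 5 mm behind the glass. The camera looks to the robot's side and 20 to 37 degrees down, along -x; x runs back into the camera, y is level, z up and square to x. A tumbler whose mouth looks straight into the lens has its own x along this x. Camera held by stiff clamps.
- focus (a point): point in the air on the line of sight, 100 mm in front of the glass, where the middle of the tumbler's mouth belongs (about 0.2 to 0.31 m above the bench); axes as the lens's.
- whetstone: bystander: grey stone on a dark wooden block, 150 x 50 x 26 mm, loose on the bench; origin at the centre of its underside, x along it.
- knife: bystander: scraping knife with a pale wooden handle, about 215 mm long and 18 mm high, loose on the bench; origin under the joint of handle and blade, blade to +x.
There are look-alikes about, which are no part of the job. Leave any blue or green look-alike of the short_tumbler alone.

How it is judged:
On the way:
1. the short tumbler is lifted clear of the rack in the fingers (z of short_tumbler in the frame of rack above 0.1 m and contact force between the fingers and short_tumbler above 1 N and contact force between short_tumbler and rack below 0.05 N), for 0.2 s.
At the end, for the whole second after the job is handed in: Short tumbler held by the fingers alone and still, mouth centre within 22 mm of the focus point, mouth to the lens, axis within 0.17 rad of the line of sight, TCP under 40 mm from its middle towards the mouth; camera within 6 mm, tall tumblers, whetstone and knife within 20 mm of their starts (distance between short_tumbler_mouth and focus below 0.022 m and angle between the x axis of short_tumbler and the x axis of lens, either way round below 0.17 rad and x of short_tumbler in the frame of focus below -0.02 m and x of the grasp point in the frame of short_tumbler below 0.04 m and height (world z) of short_tumbler above 0.13 m and contact force between the fingers and short_tumbler above 1 N and contact force between short_tumbler and rack below 0.05 N and contact force between short_tumbler and stand below 0.05 N and contact force between short_tumbler and tall_tumbler_a below 0.05 N and contact force between short_tumbler and tall_tumbler_b below 0.05 N and linear speed of short_tumbler below 0.02 m/s and angular speed of short_tumbler below 0.15 rad/s and distance of lens from where it was at the start of the episode below 0.006 m and distance of each of tall_tumbler_a, tall_tumbler_b, whetstone, knife from where it was at the start of the episode below 0.02 m); the arm keeps its last pose, push and grip.
It fails at once if the camera or its stand is bumped (distance of lens from where it was at the start of the episode above 0.006 m or contact force between anything else and stand above 8 N).
It fails at once if a bystander is disturbed (distance of any of tall_tumbler_a, tall_tumbler_b, whetstone, knife from where it was at the start of the episode above 0.02 m).
It also fails if it takes over 35 s, if anything falls off the work surface, if the arm or the gripper's body presses on something with over 40 N, if the wrist force passes 120 N, or if a joint passes its speed limit or range.

## Working session

There is one attempt and no reset: what is moved stays moved. The work goes in short steps, Python scripts to look and compute and a tool call to move; the robot and the scene stay as the last step left them, time stands still between calls to the robot, and variables do not carry over. Pictures are saved under pics/ and viewed, about 8 in all and at most 12, crops included, and the job is handed in when it is done.

Besides the shell and the picture viewer there is one more tool, called as name(argument=value, ...) on one line, values as JSON. apply_moves: Moves the arm, as the interface text tells. Its arguments: {"type":"object","properties":{"commands":{"type":"array"},"squeeze":{"type":"number"}},"required":["commands"]}

```bash
ls; mkdir -p pics
cat > h.py <<'E'
from plant import *
import numpy as np, cv2
from scipy.spatial.transform import Rotation as Ro
def w(cam,p,m=None):
    m=m or camera_model(cam); return np.array(m["R"]).T@(np.array(p)-np.array(m["t"]))
E
python3 - <<'E'
from h import *
for c in ["scene","side","wrist"]:
    im,d=read_camera(c); cv2.imwrite(f"pics/{c}0.png",im); np.save(f"pics/{c}0.npy",d)
    m=camera_model(c); print(c,w(c,[0,0,0]).round(3),w(c,[0,0,1]).round(3)-w(c,[0,0,0]).round(3))
    for q in ["short_tumbler","short_tumbler_mouth","tall_tumbler_a","rack","stand","lens","focus","whetstone","knife"]:
        try: print(q,[(w(c,r["point"]).round(3).tolist(),round(r["conf"],2)) for r in spot_point(q,c)][:4])
        except Exception as e: print(q,e)
a=np.vstack([cv2.imread("pics/scene0.png"),cv2.imread("pics/side0.png")])
print(read_state()["t"])
E
```

```text
pics
scene [ 1.369 -0.191  0.86 ] [-0.77   0.153 -0.619]
short_tumbler [([0.673, 0.067, 0.032], 0.95), ([0.674, -0.193, 0.027], 0.86), ([0.388, -0.21, 0.03], 0.83), ([0.534, -0.182, 0.072], 0.79)]
short_tumbler_mouth [([0.388, -0.162, 0.034], 0.94), ([0.689, -0.237, 0.03], 0.89), ([0.38, -0.375, 0.03], 0.84), ([0.716, 0.047, 0.029], 0.8)]
tall_tumbler_a [([0.534, -0.301, 0.073], 0.88), ([0.532, -0.062, 0.071], 0.64), ([0.424, 0.142, 0.003], 0.3)]
rack [([0.543, -0.183, 0.001], 0.56)]
stand [([0.623, 0.257, 0.0], 0.63)]
lens [([0.629, 0.257, 0.29], 0.68)]
focus []
whetstone []
knife [([0.397, 0.336, 0.002], 0.78), ([0.623, 0.257, -0.002], 0.3)]
side [-0.265  0.807  1.251] [ 0.51  -0.523 -0.683]
short_tumbler [([0.671, 0.07, 0.029], 0.93), ([0.39, -0.21, 0.028], 0.88), ([0.534, -0.182, 0.067], 0.86), ([0.675, -0.196, 0.03], 0.8)]
short_tumbler_mouth [([0.389, -0.163, 0.029], 0.96), ([0.715, 0.041, 0.028], 0.89), ([0.686, -0.241, 0.029], 0.61), ([0.585, -0.178, 0.068], 0.58)]
tall_tumbler_a [([0.533, -0.063, 0.072], 0.82), ([0.428, 0.144, -0.001], 0.73), ([0.534, -0.299, 0.068], 0.64)]
rack [([0.534, -0.18, 0.002], 0.84)]
stand [([0.626, 0.26, 0.001], 0.97)]
lens [([0.626, 0.258, 0.298], 0.79), ([0.532, -0.062, 0.071], 0.54), ([0.586, -0.179, 0.069], 0.38)]
focus []
whetstone [([0.426, 0.144, 0.001], 0.88), ([0.533, -0.184, 0.07], 0.53)]
knife [([0.403, 0.34, 0.0], 0.65)]
wrist [0.6   0.082 0.384] [ 0.    -0.292 -0.956]
short_tumbler [([0.676, -0.188, 0.034], 0.8), ([0.536, -0.173, 0.072], 0.66), ([0.67, 0.067, 0.028], 0.65)]
short_tumbler_mouth [([0.688, -0.239, 0.032], 0.87), ([0.384, -0.157, 0.032], 0.57), ([0.713, 0.051, 0.031], 0.55)]
tall_tumbler_a [([0.533, -0.055, 0.072], 0.84)]
rack [([0.534, -0.183, -0.001], 0.98)]
stand []
lens []
focus [([0.425, 0.147, 0.001], 0.64)]
whetstone [([0.427, 0.144, 0.002], 0.77)]
knife []
1.5
```

View pics/scene0.png

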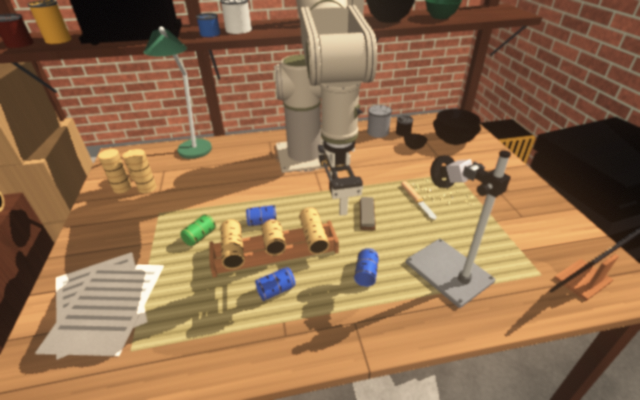

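View pics/side0.png

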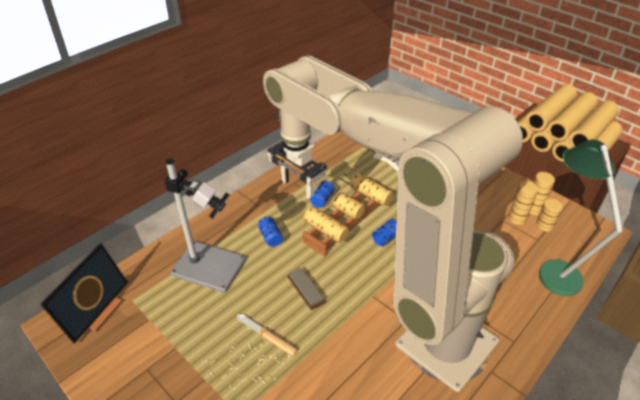

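The scene shows the short tumbler (273,237) in the middle place, with its mouth facing away from the robot and a tall tumbler on each side. The blue and green look-alikes lie around the rack, and the stand is at the right (camera ~(455,175), plate ~(450,270)). Next I'll measure the tumbler axis and the lens axis from depth.

Run:
```python
from h import *
for c in ["scene","side"]:
    im,_=read_camera(c); d=np.load(f"pics/{c}0.npy"); m=camera_model(c)
    K=np.array(m["intrinsics"]);D=np.array(m["dist_coeffs"])
    v,u=np.mgrid[:400,:640]
    n=cv2.undistortPoints(np.stack([u,v],-1).reshape(-1,1,2).astype(float),K,D).reshape(400,640,2)
    P=(np.dstack([n*d[...,None],d])-np.array(m["t"]))@np.array(m["R"])
    P[d==0]=np.nan; np.save(f"pics/{c}P.npy",P)
    for q in ["lens","stand"]:
        for r in cut_out(q,c)[:1]:
            X=P[r["mask"]]; X=X[~np.isnan(X[:,0])]; print(c,q,r["conf"],len(X),np.median(X,0).round(3))
    box=(P[...,0]>.5)&(P[...,0]<.95)&(P[...,1]>.1)&(P[...,1]<.55)
    X=P[box&(P[...,2]>.012)&(P[...,2]<.024)]
    r=cv2.minAreaRect(X[:,:2].astype(np.float32)); print("plate",len(X),r, cv2.boxPoints(r).round(3).tolist())
    for z in (.08,.14,.2,.35,.4):
        X=P[box&(abs(P[...,2]-z)<.02)]; print("z",z,len(X),np.median(X,0).round(3) if len(X) else'')
    X=P[box&(P[...,2]>.2)&(P[...,0]<.73)]; print("cam",len(X)); print(X[::max(1,len(X)//25)].round(3).tolist())
    for q in ["short_tumbler","short_tumbler_mouth"]:
        print(q,[w(c,r["point"],m).round(3).tolist() for r in find_in(q,c)])
    z=(P[...,0]>.45)&(P[...,0]<.63)&(abs(P[...,1]+.182)<.04)&(P[...,2]>.085)
    X=P[z]; print("tumb",len(X),X.min(0).round(3),X.max(0).round(3),np.median(X,0).round(3))
    # crop for viewing
im=cv2.imread("pics/scene0.png")[130:310,400:560]; i2=cv2.imread("pics/side0.png")[140:300,140:260]
cv2.imwrite("pics/c1.png",np.hstack([cv2.resize(im,(480,540),interpolation=2),cv2.resize(i2,(320,427),interpolation=2)[:].copy() if 0 else cv2.resize(i2,(320,540))]))
```

```text
scene lens 0.59 1047 [0.663 0.26  0.324]
scene stand 0.96 6102 [0.742 0.296 0.023]
plate 2740 ((0.683600127696991, 0.3148561120033264), (0.48729825019836426, 0.22940219938755035), 27.369253158569336) [[0.414000004529953, 0.3050000071525574], [0.5199999809265137, 0.10100000351667404], [0.953000009059906, 0.32499998807907104], [0.847000002861023, 0.5289999842643738]]
z 0.08 156 [0.772 0.318 0.081]
z 0.14 173 [0.773 0.318 0.141]
z 0.2 109 [0.77 0.31 0.2 ]
z 0.35 1268 [0.731 0.291 0.352]
z 0.4 164 [0.77  0.312 0.401]
cam 1208
[[0.618, 0.256, 0.338], [0.63, 0.262, 0.335], [0.636, 0.24, 0.336], [0.635, 0.26, 0.329], [0.63, 0.275, 0.321], [0.627, 0.277, 0.316], [0.664, 0.255, 0.34], [0.638, 0.261, 0.319], [0.644, 0.241, 0.323], [0.64, 0.225, 0.32], [0.715, 0.303, 0.357], [0.714, 0.288, 0.357], [0.714, 0.274, 0.356], [0.701, 0.268, 0.346], [0.686, 0.258, 0.334], [0.678, 0.256, 0.326], [0.688, 0.258, 0.329], [0.688, 0.261, 0.326], [0.694, 0.263, 0.327], [0.701, 0.264, 0.329], [0.708, 0.274, 0.329], [0.729, 0.282, 0.34], [0.662, 0.247, 0.292], [0.699, 0.266, 0.313], [0.657, 0.285, 0.273], [0.6
[... 1062 characters left out ...]
, 0.314, 0.358], [0.695, 0.305, 0.348], [0.689, 0.303, 0.347], [0.677, 0.304, 0.351], [0.675, 0.303, 0.348], [0.668, 0.301, 0.347], [0.658, 0.292, 0.344], [0.649, 0.286, 0.343], [0.647, 0.285, 0.339], [0.647, 0.292, 0.34], [0.652, 0.292, 0.334], [0.646, 0.29, 0.332], [0.647, 0.278, 0.32], [0.617, 0.278, 0.335], [0.625, 0.252, 0.309], [0.618, 0.285, 0.328], [0.618, 0.293, 0.323], [0.61, 0.29, 0.314], [0.623, 0.301, 0.294]]
short_tumbler [[0.663, -0.183, 0.05], [0.651, 0.079, 0.051], [0.386, -0.182, 0.046]]
short_tumbler_mouth [[0.65, 0.073, 0.052], [0.53, -0.16, 0.09], [0.659, -0.177, 0.047], [0.384, -0.186, 0.046]]
tumb 304 [ 0.484 -0.201  0.085] [ 0.585 -0.144  0.106] [ 0.531 -0.169  0.095]
```

View pics/c1.png

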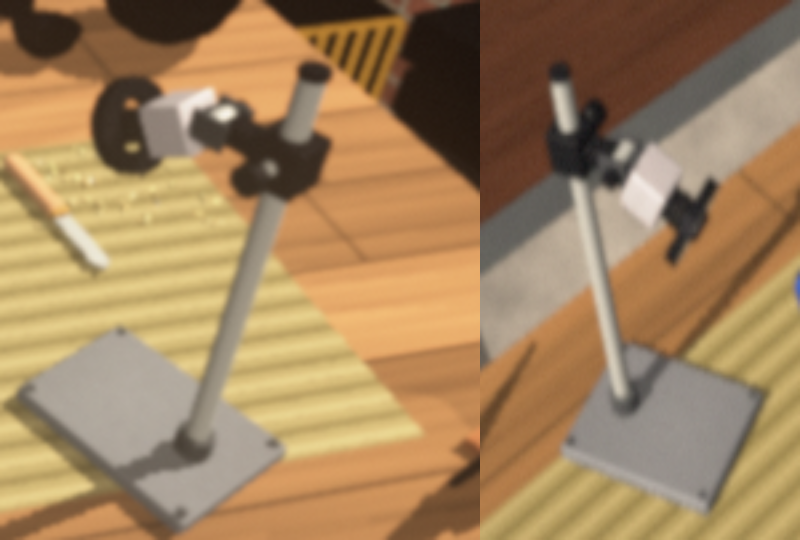

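The camera sits on the column, looking toward the robot and down. The crop shows the ring (125,125) and the column foot (195,440). I'll get the yaw from the plate and column, and the tilt from the ring's plane.

Run:
```python
from h import *
from scipy.optimize import least_squares
print(read_state()["t"])
A=[]
for c in ["scene","side"]:
    P=np.load(f"pics/{c}P.npy")
    r=cut_out("stand",c) if read_camera(c) else 0
    m=r[0]["mask"]; X=P[m]; X=X[(X[:,2]>.013)&(X[:,2]<.023)]
    R=cv2.minAreaRect(X[:,:2].astype(np.float32)); print(c,len(X),[np.round(a,3) for a in R],cv2.boxPoints(R).round(3).tolist())
    X=P[(P[...,0]>.58)&(P[...,0]<.76)&(P[...,1]>.18)&(P[...,1]<.36)&(P[...,2]>.23)&(P[...,2]<.45)]; A.append(X)
    # ring ransac: points with disc
    yaw=.41; e=np.array([np.cos(yaw),np.sin(yaw),0])
    best=None
    L=np.array([.627,.258,.295])
    Y=X[np.linalg.norm(X-L,axis=1)<.055]
    for yw in np.arange(.2,.65,.03):
      for t in np.radians(np.arange(15,45,1)):
        nx=np.array([np.cos(t)*np.cos(yw),np.cos(t)*np.sin(yw),np.sin(t)])
        s=(Y-L)@nx
        for o in np.arange(-.02,.03,.002):
            k=(abs(s-o)<.003).sum()
            if best is None or k>best[0]: best=(k,yw,np.degrees(t),o,len(Y))
    print(best)
# s,z profile image
yaw=.413
im=np.full((500,700,3),255,np.uint8)
for X,col in zip(A,[(0,0,255),(255,0,0)]):
    s=(X[:,0]-.627)*np.cos(yaw)+(X[:,1]-.258)*np.sin(yaw)
    for a,b in zip(s,X[:,2]):
        cv2.circle(im,(int(150+a*2500),int(400-(b-.25)*2500)),2,col,-1)
cv2.circle(im,(150,400-112),6,(0,160,0),2)
cv2.imwrite("pics/prof.png",im)
```

```text
2.0
scene 2670 [array([0.719, 0.296]), array([0.2  , 0.153]), np.float64(23.862)] [[0.597000002861023, 0.32499998807907104], [0.6589999794960022, 0.1850000023841858], [0.8410000205039978, 0.26600000262260437], [0.7799999713897705, 0.4059999883174896]]
(np.int64(351), np.float64(0.41000000000000003), np.float64(29.999999999999996), np.float64(0.021999999999999967), 560)
side 1838 [array([0.714, 0.299]), array([0.205, 0.151]), np.float64(24.641)] [[0.5889999866485596, 0.32499998807907104], [0.6520000100135803, 0.18799999356269836], [0.8389999866485596, 0.27300000190734863], [0.7760000228881836, 0.41100001335144043]]
(np.int64(90), np.float64(0.23), np.float64(20.0), np.float64(0.001999999999999981), 336)
```

View pics/prof.png

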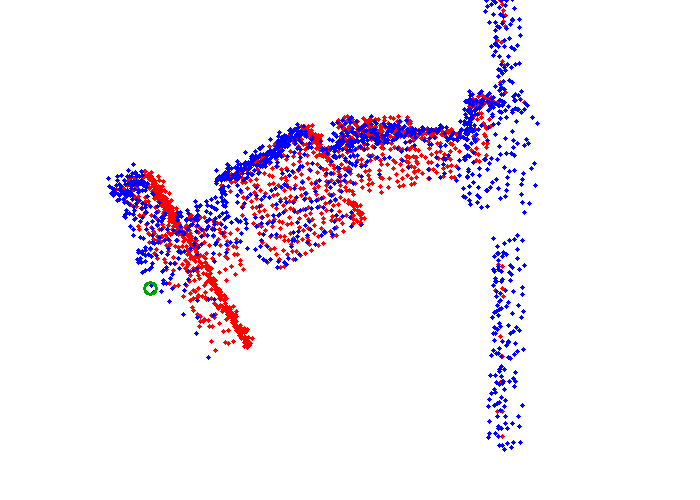

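Ring plane and plate agree: yaw about 24°, tilt about 30.5°, lens ≈ (0.628,0.259,0.296). That puts the focus at about (0.549,0.224,0.245). The tumbler axis is at y ≈ -0.182 and z ≈ 0.07 (top measured at 0.10, as it should be). Next I'll move above the tumbler.

apply_moves(commands=[-2, -4.6, 0, 0, 0, 0, 9.3, -2, -4.6, 0, 0, 0, 0, 9.3, -2, -4.6, -1, 0, 0, 0, 9.3, -1.5, -4.4, -2, 0, 0, 0, 9.3, 0, 0, -1, 0, 0, 0, 9.3], squeeze=15)

```text
t: 2.82
tool_pos: [0.5234, -0.1863, 0.1981]
orientation: [2.216, 2.222, 0.002]
force: [0.6, 0.9, -0.3]
opening: 0.0929
```

Run:
```python
from h import *
s=read_state(); print(s["t"],s["tool_pos"],Ro.from_rotvec(s["orientation"]).as_matrix().round(3).tolist(),s["opening"],s["q"])
im,d=read_camera("wrist"); m=camera_model("wrist")
cv2.imwrite("pics/w1.png",im)
for q in ["short_tumbler","short_tumbler_mouth","tall_tumbler_a"]:
    print(q,[(w("wrist",r["point"],m).round(3).tolist(),round(r["conf"],2)) for r in spot_point(q,"wrist")][:4])
```

```text
2.825 [ 0.52339906 -0.18633098  0.1980637 ] [[-0.003, 1.0, 0.004], [1.0, 0.003, -0.002], [-0.002, 0.004, -1.0]] 0.09289085385662867 [-4.34382750e-01  2.82163667e-02  1.66798803e+00  1.30364064e-04
  1.44135621e+00 -4.37016060e-01]
short_tumbler [([0.536, -0.172, 0.073], 0.93), ([0.384, -0.209, 0.03], 0.81), ([0.41, -0.405, 0.026], 0.64), ([0.676, -0.19, 0.031], 0.56)]
short_tumbler_mouth [([0.586, -0.174, 0.068], 0.84), ([0.382, -0.155, 0.028], 0.79), ([0.689, -0.234, 0.029], 0.76), ([0.377, -0.369, 0.026], 0.61)]
tall_tumbler_a [([0.531, -0.053, 0.07], 0.97), ([0.537, -0.3, 0.064], 0.55)]
```

View pics/w1.png

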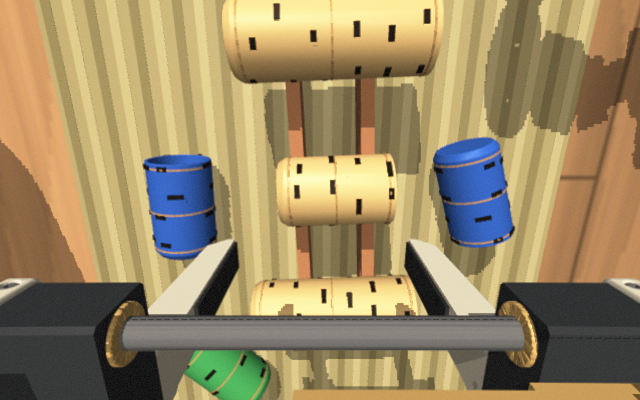

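The jaws open along world x, so I need to turn +90° about z. That also puts the wrist camera on the robot side. The wrist view shows the short tumbler in the middle (335,190) with free space around it. After turning I'll re-measure y, because the wrist reading (-0.172) is 10 mm from scene/side (-0.182).

apply_moves(commands=[0, 0, 0, 0, 0, 0.18, 9.3, 0, 0, 0, 0, 0, 0.18, 9.3, 0, 0, 0, 0, 0, 0.18, 9.3, 0, 0, 0, 0, 0, 0.18, 9.3, 0, 0, 0, 0, 0, 0.18, 9.3, 0, 0, 0, 0, 0, 0.18, 9.3, 0, 0, 0, 0, 0, 0.18, 9.3, 0, 0, 0, 0, 0, 0.18, 9.3])

```text
t: 4.03
tool_pos: [0.5339, -0.1719, 0.2079]
orientation: [0.102, 3.129, 0.015]
force: [0.3, -0.0, -0.7]
opening: 0.0928
```

apply_moves(commands=[0, 0.4, 0, 0, 0, 0.13, 9.3, 0, 0, 0, 0, 0, 0, 9.3])

```text
t: 4.28
tool_pos: [0.5359, -0.1653, 0.2099]
orientation: [-0.115, 3.127, 0.015]
force: [0.4, 0.3, 0.6]
opening: 0.0929
```

Run:
```python
from h import *
s=read_state(); print(s["t"],s["tool_pos"],Ro.from_rotvec(s["orientation"]).as_matrix().round(3).tolist(),s["q"].round(2) if hasattr(s["q"],"round") else s["q"])
for k in range(2):
  im,d=read_camera("wrist"); m=camera_model("wrist")
  for q in ["short_tumbler","short_tumbler_mouth","tall_tumbler_a"]:
    print(q,[(w("wrist",r["point"],m).round(3).tolist(),round(r["conf"],2)) for r in spot_point(q,"wrist")][:3])
cv2.imwrite("pics/w2.png",im)
K=np.array(m["intrinsics"]);n=cv2.undistortPoints(np.stack(np.meshgrid(np.arange(640.),np.arange(400.)),-1).reshape(-1,1,2),K,np.array(m["dist_coeffs"])).reshape(400,640,2)
P=(np.dstack([n*d[...,None],d])-np.array(m["t"]))@np.array(m["R"])
X=P[(d>0)&(abs(P[...,0]-.53)<.06)&(abs(P[...,1]+.18)<.05)&(P[...,2]>.06)&(P[...,2]<.11)]
print(len(X),np.percentile(X,[1,50,99],axis=0).round(3))
```

```text
4.275 [ 0.53593449 -0.16530842  0.20986224] [[-0.997, -0.074, 0.012], [-0.074, 0.997, 0.01], [-0.013, 0.009, -1.0]] [-0.4   0.03  1.64  0.01  1.46 -2.05]
short_tumbler [([0.674, -0.192, 0.036], 0.84), ([0.537, -0.172, 0.074], 0.78), ([0.413, -0.407, 0.03], 0.76)]
short_tumbler_mouth [([0.688, -0.237, 0.034], 0.7), ([0.384, -0.157, 0.029], 0.6), ([0.585, -0.176, 0.073], 0.56)]
tall_tumbler_a [([0.538, -0.3, 0.068], 0.93), ([0.531, -0.057, 0.073], 0.9)]
short_tumbler [([0.41, -0.409, 0.026], 0.95), ([0.385, -0.207, 0.029], 0.83), ([0.673, -0.186, 0.034], 0.76)]
short_tumbler_mouth [([0.584, -0.174, 0.072], 0.93), ([0.692, -0.236, 0.031], 0.81), ([0.384, -0.157, 0.03], 0.71)]
tall_tumbler_a [([0.533, -0.054, 0.075], 0.95), ([0.535, -0.299, 0.067], 0.75)]
7451 [[ 0.488 -0.207  0.069]
 [ 0.53  -0.178  0.096]
 [ 0.582 -0.149  0.101]]
```

View pics/w2.png

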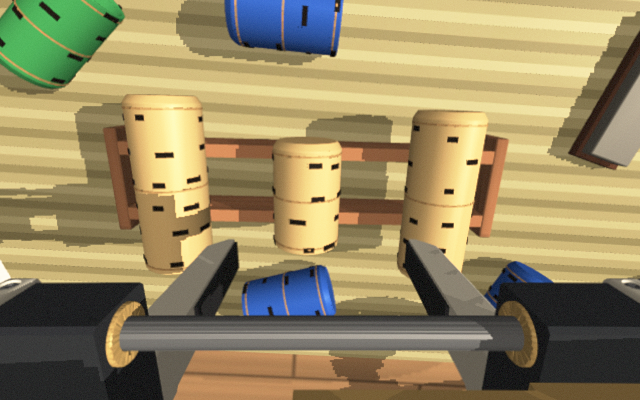

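The wrist depth gives the tumbler centre as (0.535,-0.178) with its top at 0.101, and w2 shows it upright in the picture between the two tall ones. I'll correct the pose first, then descend.

apply_moves(commands=[-0.9, -1.4, 0, -0.01, 0.012, -0.075, 9.3, 0, 0, 0, 0, 0, 0, 9.3])

```text
t: 4.92
tool_pos: [0.5257, -0.181, 0.2087]
orientation: [-0.01, -3.14, -0.0]
force: [0.4, -0.3, -0.3]
opening: 0.093
```

Run:
```python
from h import *
s=read_state(); print(s["t"],s["tool_pos"],Ro.from_rotvec(s["orientation"]).as_matrix().round(3).tolist())
```

```text
4.925 [ 0.52568747 -0.1809931   0.20874943] [[-1.0, 0.006, -0.001], [0.006, 1.0, 0.0], [0.001, 0.0, -1.0]]
```

Well aligned. Now I'll descend to z ≈ 0.073.

apply_moves(commands=[0, 0, -4.5, 0, 0, 0, 9.3, 0, 0, -4.5, 0, 0, 0, 9.3, 0, 0, -3, 0, 0, 0, 9.3, 0, 0, -1, 0, 0, 0, 9.3, 0, 0, 0, 0, 0, 0, 9.3])

```text
t: 5.55
tool_pos: [0.5276, -0.1801, 0.0775]
orientation: [0.002, 3.137, 0.001]
force: [-0.6, -0.4, 0.2]
opening: 0.0929
```

apply_moves(commands=[0, 0.1, -0.5, 0, 0, 0, 9.3, 0, 0, 0, 0, 0, 0, 5.5, 0, 0, 0, 0, 0, 0, 5.5, 0, 0, 0, 0, 0, 0, 5.5, 0, 0, 0, 0, 0, 0, 5.5, 0, 0, 0, 0, 0, 0, 5.5], squeeze=15)

```text
t: 6.3
tool_pos: [0.5307, -0.1801, 0.0771]
orientation: [0.001, 3.13, -0.003]
force: [0.6, -0.2, 0.1]
opening: 0.0609
```

apply_moves(commands=[0, 0, 0, 0, 0, 0, 4, 0, 0, 0, 0, 0, 0, 4], squeeze=20)

```text
t: 6.55
tool_pos: [0.5307, -0.1801, 0.0771]
orientation: [0.001, 3.13, -0.003]
force: [0.0, 0.8, -1.0]
opening: 0.0604
```

Closed on 60 mm. Now I'll lift.

apply_moves(commands=[0, 0, 2, 0, 0, 0, 4, 0, 0, 3, 0, 0, 0, 4, 0, 0, 4, 0, 0, 0, 4, 0, 0, 5, 0, 0, 0, 4, 0, 0, 4, 0, 0, 0, 4, 0, 0, 0, 0, 0, 0, 4, 0, 0, 0, 0, 0, 0, 4])

```text
t: 7.42
tool_pos: [0.5292, -0.18, 0.2699]
orientation: [0.002, 3.127, -0.007]
force: [0.2, 0.1, -1.3]
opening: 0.0606
```

Run:
```python
from h import *
s=read_state(); print(s["t"],s["tool_pos"],Ro.from_rotvec(s["orientation"]).as_matrix().round(3).tolist(),np.round(s["q"],2),s["opening"],s["force"])
for c in ("scene","side"):
  im,d=read_camera(c); cv2.imwrite(f"pics/{c}2.png",im)
  for q in ["short_tumbler","short_tumbler_mouth","tall_tumbler_a"]:
    print(q,[(w(c,r["point"]).round(3).tolist(),round(r["conf"],2)) for r in spot_point(q,c)][:6])
```

```text
7.425 [ 0.52922717 -0.17995126  0.26987981] [[-1.0, 0.001, 0.014], [0.001, 1.0, -0.004], [-0.014, -0.004, -1.0]] [-0.42 -0.01  1.57  0.    1.56 -1.99] 0.060609527106763705 [ 0.20706278  0.11472383 -1.30148199]
short_tumbler [([0.392, -0.209, 0.029], 0.92), ([0.672, -0.195, 0.03], 0.88), ([0.673, 0.066, 0.033], 0.88), ([0.538, -0.182, 0.265], 0.79), ([0.411, -0.41, 0.029], 0.62)]
short_tumbler_mouth [([0.714, 0.049, 0.03], 0.98), ([0.378, -0.375, 0.031], 0.95), ([0.387, -0.162, 0.035], 0.79), ([0.579, -0.184, 0.266], 0.76), ([0.689, -0.238, 0.031], 0.67)]
tall_tumbler_a [([0.531, -0.062, 0.072], 0.81), ([0.538, -0.304, 0.074], 0.57)]
short_tumbler [([0.385, -0.207, 0.027], 0.94), ([0.676, -0.195, 0.028], 0.8), ([0.531, -0.183, 0.261], 0.72), ([0.67, 0.069, 0.032], 0.57)]
short_tumbler_mouth [([0.685, -0.238, 0.027], 0.95), ([0.712, 0.043, 0.033], 0.95), ([0.387, -0.159, 0.031], 0.93), ([0.583, -0.177, 0.261], 0.7)]
tall_tumbler_a [([0.533, -0.064, 0.071], 0.85), ([0.536, -0.298, 0.069], 0.74)]
```

The tumbler is lifted 193 mm. It sits about (+6,-1,-7) mm from the TCP. I'll travel toward the camera while turning in the yaw, then the pitch, and stay well back from the lens.

apply_moves(commands=[-1.5, 2, 0, 0, 0, 0.14, 4, -1.5, 4, 0, 0, 0, 0.14, 4, -1.5, 5, 0, 0, 0, 0.14, 4, -1, 5, 0, 0, 0, 0, 4, -0.5, 5, 0, 0.041, -0.091, 0, 4, 0, 5, 0, 0.054, -0.121, 0, 4, 0, 4, 0, 0.054, -0.121, 0, 4, 0, 2, 0, 0.054, -0.121, 0, 4])

```text
t: 8.82
tool_pos: [0.4663, 0.1489, 0.2664]
orientation: [-0.562, 2.568, 0.146]
force: [0.2, 0.3, -0.7]
opening: 0.0604
```

```bash
cat > chk.py <<'E'
from h import *
import sys
y,t=.42,.532
nx=np.array([np.cos(t)*np.cos(y),np.cos(t)*np.sin(y),np.sin(t)])
L=np.array([.628,.259,.296])
T=Ro.from_euler("ZY",[y,-t]).as_matrix(); T0=Ro.from_matrix(T@np.array([[-1,0,0],[0,1,0],[0,0,-1.]]))
s=read_state(); r=Ro.from_rotvec(s["orientation"]); Q=r.as_matrix()
off=Q@np.array([-.0535,-.001,.007]); tgt=L-.1*nx-T0.as_matrix()@np.array([-.0535,-.001,.007])
print("t",s["t"],"tcp",np.round(s["tool_pos"],4),"tgt",tgt.round(4),"shift cm",(100*(tgt-s["tool_pos"])).round(2))
print("turn",(T0*r.inv()).as_rotvec().round(3),"open",s["opening"],np.round(s["q"],2),np.round(s["force"],1))
E
python3 chk.py
```

```text
t 8.825 tcp [0.4663 0.1489 0.2664] tgt [0.5036 0.2045 0.2242] shift cm [ 3.73  5.56 -4.22]
turn [ 0.007 -0.009 -0.01 ] open 0.06040098066966733 [ 0.08 -0.74  2.22  0.18  1.17 -1.95] [ 0.2  0.3 -0.7]
```

apply_moves(commands=[0.2, 1.4, -2, 0, 0, 0, 4, 0.2, 1.4, -2, 0, 0, 0, 4, 0.2, 1.3, -2, 0.007, -0.009, -0.01, 4, 0, 0, 0, 0, 0, 0, 4])

```text
t: 9.32
tool_pos: [0.4698, 0.192, 0.2043]
orientation: [-0.548, 2.555, 0.149]
force: [-0.2, 0.2, -2.4]
opening: 0.0608
```

Run:
```python
exec(open("chk.py").read())
print("expected mouth",(s["tool_pos"]+Q@np.array([-.0535,-.001,.007])).round(3),"axis",(-Q[:,0]).round(3))
for c in ("scene","side"):
  M=[];
  for k in range(3):
    im,d=read_camera(c)
    if k==0: cv2.imwrite(f"pics/{c}3.png",im)
    for q in ["short_tumbler","short_tumbler_mouth","lens"]:
      for p in spot_point(q,c):
        X=w(c,p["point"])
        if X[2]>.12: print(c,q,X.round(3),round(p["conf"],2))
a=cv2.imread("pics/scene3.png")[120:300,330:570];b=cv2.imread("pics/side3.png")[130:310,130:370]
cv2.imwrite("pics/c3.png",np.vstack([cv2.resize(a,(400,300)),cv2.resize(b,(400,300))]))
```

```text
t 9.325 tcp [0.4698 0.192  0.2043] tgt [0.5036 0.2045 0.2242] shift cm [3.38 1.25 1.99]
turn [-0.001  0.004 -0.002] open 0.06080511780036342 [ 0.21 -0.67  2.3   0.13  0.99 -1.82] [-0.2  0.2 -2.4]
expected mouth [0.515 0.211 0.226] axis [0.784 0.353 0.511]
scene short_tumbler [0.478 0.19  0.201] 0.62
scene short_tumbler_mouth [0.514 0.209 0.227] 0.8
scene lens [0.63  0.258 0.291] 0.73
scene short_tumbler [0.48  0.19  0.207] 0.65
scene short_tumbler_mouth [0.516 0.207 0.23 ] 0.8
scene lens [0.628 0.261 0.294] 0.67
scene short_tumbler [0.481 0.192 0.204] 0.58
scene short_tumbler_mouth [0.512 0.208 0.232] 0.92
scene lens [0.63  0.259 0.289] 0.72
side short_tumbler [0.48  0.187 0.204] 0.79
side short_tumbler_mouth [0.625 0.257 0.297] 0.39
side lens [0.628 0.258 0.297] 0.88
side short_tumbler [0.477 0.19  0.205] 0.51
side short_tumbler_mouth [0.515 0.213 0.231] 0.81
side lens [0.63  0.259 0.293] 0.57
side short_tumbler_mouth [0.518 0.212 0.229] 0.82
side lens [0.627 0.259 0.295] 0.73
```

View pics/c3.png

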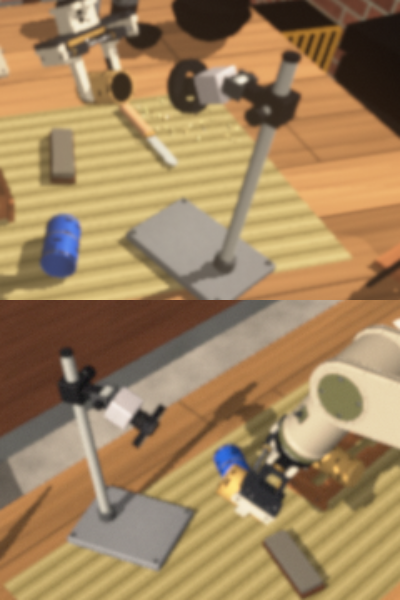

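In the crops, the tumbler's mouth (scene crop (122,87)) faces the ring (187,85). The networks put the mouth within 4 mm of what I expected and the lens within 2 mm. I'll make the final approach in small steps, about 4 mm lower than planned.

apply_moves(commands=[1.2, 0.45, 0.6, 0, 0, 0, 4, 1.2, 0.45, 0.6, 0, 0, 0, 4, 0.7, 0.3, 0.3, 0, 0, 0, 4, 0, 0, 0, 0, 0, 0, 4, 0, 0, 0, 0, 0, 0, 4])

```text
t: 11.15
tool_pos: [0.5027, 0.2039, 0.2215]
orientation: [-0.545, 2.552, 0.149]
force: [0.7, 0.2, -0.5]
opening: 0.0605
```

Run:
```python
exec(open("chk.py").read())
from collections import defaultdict
D=defaultdict(list)
for c in ("scene","side"):
  for k in range(3):
    im,d=read_camera(c)
    if k==0: cv2.imwrite(f"pics/{c}4.png",im)
    for q in ["short_tumbler","short_tumbler_mouth","lens"]:
      for p in spot_point(q,c)[:6]:
        X=w(c,p["point"])
        if X[2]>.12: D[q].append(np.r_[X,p["conf"]])
    for q in ["tall_tumbler_a","knife","whetstone"]:
      if k==0: print(c,q,[w(c,p["point"]).round(3).tolist() for p in spot_point(q,c)[:3]])
for q in D: print(q,np.round(D[q],3).tolist(),np.median(D[q],0).round(4))
m=np.median(D["short_tumbler_mouth"],0)[:3];l=np.median(D["lens"],0)[:3]
print("mouth in focus (x,y,z) mm",(1000*T.T@(m-l)).round(1),"vs fitted L",(1000*T.T@(m-L)).round(1))
a=cv2.imread("pics/scene4.png")[120:300,330:570]
b=cv2.imread("pics/side4.png")[130:310,130:370]
cv2.imwrite("pics/c4.png",np.vstack([cv2.resize(a,(400,300)),cv2.resize(b,(400,300))]))
```

```text
t 11.15 tcp [0.5027 0.2039 0.2215] tgt [0.5036 0.2045 0.2242] shift cm [0.09 0.06 0.26]
turn [-0.002  0.007 -0.001] open 0.060463767148345865 [ 0.23 -0.55  2.2   0.12  0.97 -1.81] [ 0.7  0.2 -0.5]
scene tall_tumbler_a [[0.531, -0.062, 0.072], [0.536, -0.301, 0.07]]
scene knife [[0.397, 0.336, -0.0]]
scene whetstone [[0.424, 0.142, 0.002], [0.547, 0.221, 0.245]]
side tall_tumbler_a [[0.531, -0.064, 0.073]]
side knife [[0.4, 0.339, -0.002]]
side whetstone [[0.428, 0.142, 0.003], [0.402, 0.338, -0.0]]
short_tumbler [[0.511, 0.203, 0.219, 0.8], [0.509, 0.203, 0.22, 0.88], [0.511, 0.204, 0.22, 0.95], [0.504, 0.204, 0.218, 0.56], [0.508, 0.201, 0.219, 0.47], [0.508, 0.202, 0.217, 0.58]] [0.5085 0.2026 0.2189 0.69  ]
short_tumbler_mouth [[0.543, 0.221, 0.243, 0.74], [0.543, 0.218, 0.244, 0.57], [0.546, 0.219, 0.243, 0.72], [0.547, 0.224, 0.246, 0.53], [0.548, 0.224, 0.244, 0.46], [0.548, 0.226, 0.242, 0.7]] [0.5465 0.2221 0.2436 0.635 ]
lens [[0.632, 0.259, 0.291, 0.85], [0.629, 0.26, 0.294, 0.92], [0.512, 0.204, 0.219, 0.39], [0.63, 0.262, 0.293, 0.9], [0.628, 0.259, 0.296, 0.59], [0.629, 0.257, 0.296, 0.7], [0.627, 0.259, 0.298, 0.63]] [0.6286 0.2594 0.294  0.7   ]
mouth in focus (x,y,z) mm [-103.2   -0.5    2.4] vs fitted L [-103.6   -0.4    0.3]
```

View pics/c4.png

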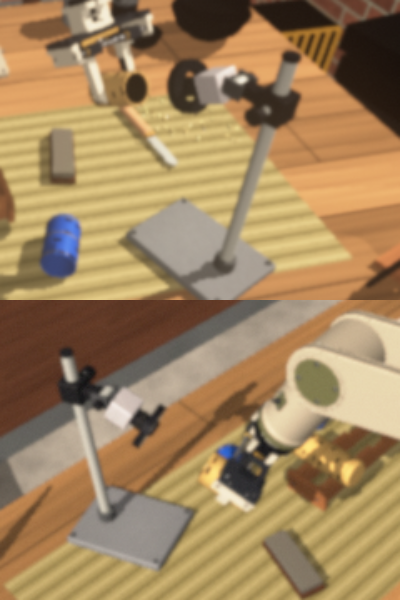

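The tumbler's mouth (scene crop (135,88)) faces the ring at the right distance. Measured offset is about 4 mm, the bystanders haven't moved, and the grip is holding. I'm handing in now.

```bash
python3 -c "
from h import *
s=read_state();print(s['t'],s['tool_pos'],s['opening'],np.abs(s['dq']).max());print(close_job())"
```

```text
12.65 [0.50308902 0.20393412 0.22202217] 0.06007989415512762 0.0015584647526025329
the job is handed in; nothing more can be done
None
```

I took the short tumbler out of the rack's middle place, gripped from above on the outside. It is now held in front of the inspection camera with its mouth facing the lens, and I handed the job in at 12.65 s. No verdict is reported.

Last checks before handing in:
- **Position:** the mouth centre is about 103 mm from the glass and within about 3 mm of the line of sight, so roughly 4 mm from the focus point.
- **Angle:** the gripper was within 0.01 rad of the line of sight I measured (24° yaw, 30.5° down).
- **Grip:** the opening stayed at 60 mm at a 20 N squeeze, and the arm was still.
- **Other things:** the tall tumbler, whetstone and knife positions matched their starts to a few mm. The second tall tumbler was re-found only in the scene view. The lens reading did not change.

Readings that disagreed:
- **Tumbler sideways position:** before the grasp, the wrist camera's network put it about 10 mm off the scene and side cameras. I went by the depth images, and the grasp confirmed them.
- **Camera tilt:** only the scene camera's depth gave a clean fit to the back of the ring light. The side camera's fit was poor, so I didn't use it; the tilt of the camera body seen in depth agreed to about 1°.

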